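Level the curing table and stack glued modules under a weight

ROBOT

A 6-joint arm with a two-finger parallel gripper is mounted at the origin on the work surface. World frame = base frame: x ahead of the robot, y to its left, z up, the work surface at z = 0. Lengths are in m, angles in rad, forces in N, time in s.
With the tool pointing down it reaches from about 0.3 to 0.875 m from the base axis. Payload 6.4 kg.
Tool frame: the origin (TCP) lies on the centre line of the jaws, within the pads' length; the fingertips stand 8 mm ahead of it and the grasp point (between the pads) lies 11 mm behind it; z points along the fingers, y is the line along which they close (so a half turn about z gives the same grasp; the last joint's range is limited). The gripper opens to 85 mm and grips with 20 to 120 N. Pads are 22 mm wide; open, the fingers measure 114 mm over their backs; the gripper's body (76 mm by 85 mm) begins 54 mm behind the grasp point. The pads swing forward as they close: fully open they stand 13 mm farther back than shut.
Start: joints at [-1.354, 0.181, 1.607, -0, 1.354, -0.206], TCP at [0.236, -0.524, 0.239] pointing down, gripper open.
Joint ranges: [-2.99, 2.99], [-0.89, 2.07], [0.3, 2.58], [-1.14, 4.28], [0, 2.63], [-3.12, 3.12]. Speed limits (rad/s): [2.57, 2.57, 3.01, 3.14, 3.14, 3.14].

INTERFACE

Orientations are given as a unit quaternion [w, x, y, z].
In Python, from bench import ctrl gives the robot as it stands.
- The arm moves only by the shell command python3 -m handwheel 'ROWS' [OPENING]. ROWS is JSON, a list that holds one entry, the list of rows, each a list of 4 numbers: the shift along the tool's x, y, z each as a share of 20 cm, from -1 to 1, then the turn about the tool's z as a share of 1.5 rad, from -1 to 1. In form: [[[x, y, z, twist], ...]]. A call has 1 to 10 rows; each row is the pose to reach, as a shift and turn from the pose commanded when the call began, along the tool's axes at that moment; what a row does not reach only later rows make up. A row lasts 1/8 s, in which the tool goes at most 62.5 mm and 10.7 degrees, less where a joint would pass 70% of its speed; a pose out of reach is approached as far as the arm can. A call with a number of a shift or a turn outside -1 to 1 is refused whole. A call with a gripper value outside its range is refused whole. OPENING is the finger opening in mm, from 0 to 85.4, set as the call begins (- or left out, the last holds). The fingers move at their own pace and stop on an object; the grip force is fixed at half the most. Time passes only in rows, so rows that repeat a pose let the fingers close. It gives the time, the measured TCP pose, the force, the opening and the grip force at its end, in the units of the state.
- ctrl.get_obs(): the state, without advancing time (a new reading comes with each control period).
- ctrl.camera(name): name is "scene" or "top"; returns a dict with "color" (384x512x3 uint8, red, green, blue), "range_z" (384x512 float32, m along the optical axis (not along the pixel's ray), 0 where there is no reading), "K" (3x3 intrinsics, pixels), "pose" (4x4, takes a point from camera to world coordinates). Camera axes: x right, y down, z forward; pixel columns grow to the right and rows downward; lengths in m; the calibration is good to about 2 mm. A picture is of the moment at which its call begins.
- ctrl.hand_in(): hands the job in; it is judged then, once.
The state is a dict: "time_s": time; "q": joint angles; "dq": joint speeds; "joint_efforts": joint torques, N m; "eef_pos": TCP position; "eef_rot": TCP orientation; "wrist_force": force on the tool from outside, world axes, zero at the start; "torque": the same for the moment, N m; "opening": opening from 0.0 (shut) to 1.0 (fully open); "grasp_force": force on a finger pad.
Only numpy, scipy, OpenCV 4.12 (cv2) and the standard library are available. Lean on these libraries where they do the work, as an engineer would, in place of code of your own. Each camera call takes 0.05 s, during which the arm holds its last target. There are 200 camera calls.

TASK

The freshly glued module cases must cure level and under pressure: with the white plate still empty, turn the two black foot knobs until it sits level. Then lift every module off the turntable and stack them flat and squarely in one pile inside the plate's black outline, long sides along its long sides, and only when all are piled set the steel weight upright and centred on top, lengthwise like the modules, leaving the plate level. Do not disturb the jar, pliers or tape dispenser.

Things in the scene. Friction and masses are not known exactly. Their poses are not given: they have to be found in the camera images.
- module0: one of up to four identical flat rigid module cases, bare aluminium box 96 x 62 x 14 mm with a dark seam line round its sides; origin at the centre of its underside, x along its 96 mm length, y across its 62 mm width, z up; may be absent (None from the start)
- module1: one of up to four identical flat rigid module cases, bare aluminium box 96 x 62 x 14 mm with a dark seam line round its sides; origin at the centre of its underside, x along its 96 mm length, y across its 62 mm width, z up; may be absent (None from the start)
- module2: one of up to four identical flat rigid module cases, bare aluminium box 96 x 62 x 14 mm with a dark seam line round its sides; origin at the centre of its underside, x along its 96 mm length, y across its 62 mm width, z up; may be absent (None from the start)
- module3: one of up to four identical flat rigid module cases, bare aluminium box 96 x 62 x 14 mm with a dark seam line round its sides; origin at the centre of its underside, x along its 96 mm length, y across its 62 mm width, z up; may be absent (None from the start)
- weight: dark steel weight, block 80 (x) x 50 (y) x 26 mm high with an upright steel grip fin on top 50 (x) x 16 (y) mm, reaching to 58 mm; 0.7 kg; origin at the centre of its underside
- weight_grip (a point): on the weight's axis 47 mm above its underside, in the middle of the grip fin (fin is 16 mm thick along y)
- leveller: fixed heavy base of the levelling table, 210 x 210 x 18 mm; origin at the centre of its underside; the plate stands over its centre, one knob stands 120 mm from the centre on its -x side, the other 150 mm on its +y side
- plate: white plate 170 (x) x 170 (y) x 10 mm, tilting both ways (up to 0.13 rad) on a joint under its middle; origin at that joint, 52 mm above the bench, 13 mm below the top face; z is vertical when level; a black outline 109 x 75 mm, long along x, marks its middle; a spirit level tube 60 mm long, 14 mm high lies along its -y edge, a like one across y just off its +x edge; bubble mid: level
- plate_mid (a point): centre of the plate's top face and of the black outline; axes as the plate's
- knob_near (a joint): angle of the black levelling knob on the leveller's -x side, rad, growing clockwise seen from above; 1 rad clockwise raises the plate's edge on the knob's side (-x) and tilts it by 0.04 rad about its y axis; total range 7 rad
- knob_near_grip (a point): grip point of that knob, on its axis, about 110 mm above the bench (this knob leans with the plate's tilt about x); the knob is an upright bar 56 mm long (along this point's x), 14 mm thick (along y) and 30 mm tall, its top 6 mm above this point, over a 48 mm wide disc whose top is 24 mm below this point
- knob_side (a joint): angle of the like knob on the leveller's +y side, rad, growing clockwise seen from above; 1 rad clockwise raises the plate's edge on that side (+y) and tilts it by 0.04 rad about its x axis; total range 7 rad
- knob_side_grip (a point): grip point of that knob, the same shape as the other
- turntable: fixed foot of the turntable; origin on its axis at the bench; it carries a freely spinning black disc 300 mm across whose top is 32 mm above the bench; the modules lie flat on it
- disc (a joint): angle of the turntable disc, rad, anticlockwise seen from above
- bottle: bystander: small black jar with steel lid, 48 mm across, 85 mm high
- pliers: bystander: pliers with yellow handles, 180 mm long, lying flat
- tape_dispenser: bystander: black tape dispenser, 120 mm long
Mind the look-alikes: they are no part of the job. Leave any pink or yellow look-alike of the module2 alone.

How it is judged:
On the way, in this order (a step that is already met when the one before it is completed fails the run):
1. the plate is level (within 0.02 rad) while every module and the weight are still clear of it (angle between plate's own z axis and vertical below 0.02 rad and horizontal distance between each of module0, module1, module2, module3, weight and plate_mid above 0.11 m), for 0.3 s.
2. all modules lie released in one square pile inside the outline, the weight still clear of the plate (angle between plate's own z axis and vertical below 0.02 rad and horizontal distance between each of module0, module1, module2, module3 and plate_mid below 0.009 m and angle between the x axis of each of module0, module1, module2, module3 and the x axis of plate_mid, either way round below 0.12 rad and angle between each of module0, module1, module2, module3's own z axis and vertical below 0.06 rad and contact force between the fingers and module0 below 0.3 N and contact force between the fingers and module1 below 0.3 N and contact force between the fingers and module2 below 0.3 N and contact force between the fingers and module3 below 0.3 N and horizontal distance between weight and plate_mid above 0.11 m), for 0.3 s.
At the end, for the whole second after the job is handed in: the plate is level within 0.02 rad; every module present lies flat, centred within 9 mm of the outline's centre and within 0.12 rad of its long direction, in one pile; the weight stands upright on top of the pile, centred within 13 mm and within 0.12 rad of that direction; all at rest and released (angle between plate's own z axis and vertical below 0.02 rad and horizontal distance between each of module0, module1, module2, module3 and plate_mid below 0.009 m and angle between the x axis of each of module0, module1, module2, module3, weight and the x axis of plate_mid, either way round below 0.12 rad and angle between each of module0, module1, module2, module3, weight's own z axis and vertical below 0.06 rad and horizontal distance between weight and plate_mid below 0.013 m and z of weight in the frame of module0 above 0.01 m and z of weight in the frame of module1 above 0.01 m and z of weight in the frame of module2 above 0.01 m and z of weight in the frame of module3 above 0.01 m and z of weight in the frame of plate_mid above 0.03 m and linear speed of each of module0, module1, module2, module3, weight below 0.02 m/s and contact force between the fingers and module0 below 0.3 N and contact force between the fingers and module1 below 0.3 N and contact force between the fingers and module2 below 0.3 N and contact force between the fingers and module3 below 0.3 N and contact force between the fingers and weight below 0.3 N); the robot touches nothing.
It fails at once if the jar is pushed more than 3 cm or toppled (distance of bottle from where it was at the start of the episode above 0.03 m or angle between bottle's own z axis and vertical above 0.5 rad).
It fails at once if the pliers is pushed more than 3 cm or toppled (distance of pliers from where it was at the start of the episode above 0.03 m or angle between pliers's own z axis and vertical above 0.5 rad).
It fails at once if the tape dispenser is pushed more than 3 cm or toppled (distance of tape_dispenser from where it was at the start of the episode above 0.03 m or angle between tape_dispenser's own z axis and vertical above 0.5 rad).
It fails at once if a module or the weight falls off the bench (height (world z) of any of module0, module1, module2, module3, weight below -0.1 m).
Of module0, module1, module2, module3 only 3 to 4 are there at a start; the rules pass over those that are not, and their reading is None.
At some moment in a run one of module0, module1, module2, module3 may be knocked a few centimetres aside while the robot is not near it.
It also fails if it takes over 210 s, if anything falls off the work surface, if the arm or the gripper's body presses on something with over 40 N, if the wrist force passes 120 N, or if a joint passes its speed limit or range.

## Working session

There is one attempt and no reset: what is moved stays moved. The work goes in short steps, Python scripts to look and compute and a shell command to move; the robot and the scene stay as the last step left them, time stands still between calls to the robot, and variables do not carry over. Pictures are saved under pics/ and viewed, at most 14 in all, crops included, and the job is handed in when it is done.

```bash
ls; mkdir -p pics
python3 - <<'E'
from bench import ctrl
import cv2,numpy as np
print(ctrl.get_obs())
for n in("scene","top"):
    c=ctrl.camera(n);np.savez(f"pics/{n}0.npz",**c)
    cv2.imwrite(f"pics/{n}0.png",c["color"][:,:,::-1]);print(n,c["K"],c["pose"])
E
```

```text
pics
{'time_s': 0.0, 'q': array([-1.35429343e+00,  1.81548317e-01,  1.60803034e+00,  2.28911435e-05,
        1.35379102e+00, -2.06284532e-01]), 'dq': array([ 0.00135907, -0.00058083,  0.00112155, -0.00066066, -0.00046118,
        0.00030929]), 'joint_efforts': array([-4.08945798e-04, -4.44882202e+01, -3.51331902e+01, -2.93407838e-04,
        9.07807698e-03, -2.84174450e-05]), 'eef_pos': array([ 0.23583548, -0.52381172,  0.23836926]), 'eef_rot': array([-8.88559409e-04,  9.77739564e-01,  2.09820293e-01,  6.63523274e-06]), 'wrist_force': array([ 0.41052071, -0.73513586, -0.74886687]), 'torque': array([ 0.00478388, -0.04630354,  0.03850223]), 'grasp_force': 0.0, 'opening': 1.0020769045749922}
scene [[393.69842668   0.         252.874739  ]
 [  0.         393.69842668 191.82690653]
 [  0.           0.           1.        ]] [[-0.78702071  0.50207581 -0.35849448  0.89922644]
 [ 0.61690778  0.63594739 -0.46367631  0.60353432]
 [-0.00481703 -0.58608089 -0.81023823  0.98543365]
 [ 0.          0.          0.          1.        ]]
top [[356.43584318   0.         257.97983518]
 [  0.         356.43584318 195.12818183]
 [  0.           0.           1.        ]] [[-0.00843321 -0.99571413  0.09209918  0.43533967]
 [-0.99987403  0.00963509  0.01261299  0.09297154]
 [-0.01344631 -0.09198121 -0.99566995  0.98422354]
 [ 0.          0.          0.          1.        ]]
```

View pics/scene0.png

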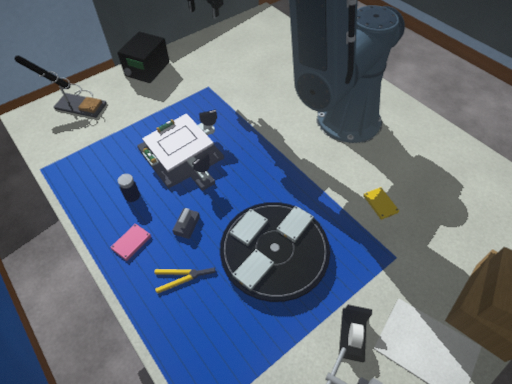

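View pics/top0.png

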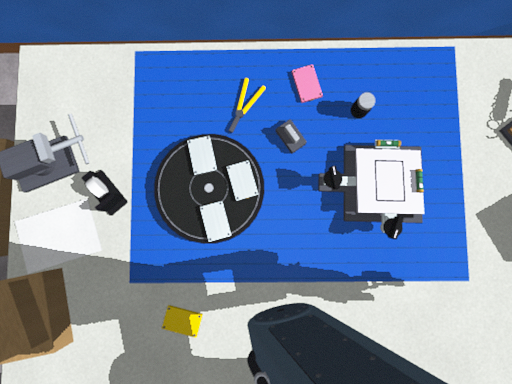

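The top view shows three bare modules on the black disc at (202,155), (242,180) and (215,221). The weight is at (290,135), and the plate at (390,182) has its outline long along image vertical (world x). The knobs are at (333,178) on the +y side and (393,227) on the -x side. Things that could be mistaken for a module: pink box (307,83), yellow box (182,320), white paper (60,235), light patch (219,282). By the description I choose the three aluminium ones on the disc.

```bash
cat > h.py <<'E'
from bench import ctrl
import cv2,numpy as np
from scipy.spatial.transform import Rotation as R
def load(name,new=True):
    c=ctrl.camera(name) if new else dict(np.load(f"pics/{name}0.npz"))
    v,u=np.mgrid[:384,:512]; K=c["K"]; z=c["range_z"]
    P=np.stack([(u-K[0,2])/K[0,0]*z,(v-K[1,2])/K[1,1]*z,z],-1)
    c["X"]=P@c["pose"][:3,:3].T+c["pose"][:3,3]; c["X"][z==0]=np.nan
    c["hsv"]=cv2.cvtColor(c["color"],cv2.COLOR_RGB2HSV); return c
def ray(c,uv,h):   # pixels -> points on the plane z=h
    uv=np.atleast_2d(uv).astype(float)
    d=np.c_[(uv-[c["K"][0,2],c["K"][1,2]])/[c["K"][0,0],c["K"][1,1]],np.ones(len(uv))]@c["pose"][:3,:3].T
    o=c["pose"][:3,3]; return o+d*((h-o[2])/d[:,2])[:,None]
def rects(c,mask,h,amin=60):  # blobs: centre, long side, short side, yaw of long side
    out=[]
    for k in cv2.findContours(mask.astype(np.uint8),cv2.RETR_EXTERNAL,cv2.CHAIN_APPROX_NONE)[0]:
        if cv2.contourArea(k)<amin: continue
        p=ray(c,k[:,0],h)[:,:2].astype(np.float32)*1000
        b=cv2.boxPoints(cv2.minAreaRect(p)); e=[b[1]-b[0],b[2]-b[1]]
        e.sort(key=np.linalg.norm); yaw=np.arctan2(e[1][1],e[1][0]); yaw=(yaw+np.pi/2)%np.pi-np.pi/2
        out.append((b.mean(0)/1000,np.linalg.norm(e[1]),np.linalg.norm(e[0]),yaw,k[:,0].mean(0).round()))
    return out
def box(c,x0,x1,y0,y1,z0,z1):
    X=c["X"]; return (X[...,0]>x0)&(X[...,0]<x1)&(X[...,1]>y0)&(X[...,1]<y1)&(X[...,2]>z0)&(X[...,2]<z1)
def plane(p):
    for _ in range(3):
        m=p.mean(0); n=np.linalg.svd(p-m,full_matrices=False)[2][2]; n*=np.sign(n[2])
        r=(p-m)@n; p=p[abs(r)<2.5*r.std()+1e-5]
    return m,n,r.std()
def plate(c):
    m=box(c,.3,.6,-.4,-.1,.05,.085)&(c["hsv"][...,1]<60)&(c["hsv"][...,2]>130)
    m=cv2.erode(m.astype(np.uint8),np.ones((3,3)))>0
    return plane(c["X"][m])+(m.sum(),)
def tool():
    o=ctrl.get_obs(); return o,R.from_quat(np.roll(o["eef_rot"],-1)).as_matrix()
def go(x,y,z,yaw=None):  # from the present pose: shares for a tool-down target; yaw = direction of tool x (mod pi)
    o,M=tool(); d=M.T@(np.array([x,y,z])-o["eef_pos"])/.2
    a=np.arctan2(M[1,0],M[0,0]); t=0
    if yaw is not None: t=-((yaw-a+np.pi/2)%np.pi-np.pi/2)/1.5
    print("shift",d.round(3),"twist",round(t,3),"yaw now",round(a,3),"q6",round(o["q"][5],3))
E
python3 - <<'E'
from h import *
for n in("top","scene"):
    c=load(n,False); H=c["hsv"]; print(n,"plate",*plate(c))
    m=box(c,.2,.75,.05,.5,.036,.056)&(H[...,1]<70)&(H[...,2]>110)
    for r in rects(c,m,.046): print(" module",r)
    for x in rects(c,box(c,.3,.7,-.12,.15,.04,.08)&(H[...,2]<255),.058): print(" weight?/sideknob",x)
    for lo in(.092,): 
        for x in rects(c,box(c,.2,.7,-.4,-.05,lo,.14),.116,15): print(" knobtop",x)
    for x in rects(c,box(c,.3,.75,-.12,.05,.012,.08),.026): print(" low",x)
    print(" disc z",np.nanmedian(c["X"][box(c,.3,.65,.1,.4,.02,.04)][:,2]))
c=load("top",False)
im=cv2.resize(c["color"][120:250,150:440,::-1],None,fx=2.7,fy=2.7,interpolation=cv2.INTER_CUBIC);cv2.imwrite("pics/crop1.png",im)
E
```

```text
top plate [ 0.5326189  -0.23064428  0.06633787] [ 0.09337432 -0.02203219  0.99538727] 0.0014716855597324478 2665
 module (array([0.4545994 , 0.21924786], dtype=float32), np.float32(95.79596), np.float32(61.525154), np.float32(0.26057506), array([215., 221.]))
 module (array([0.56185997, 0.14802474], dtype=float32), np.float32(96.1309), np.float32(60.815296), np.float32(0.27465844), array([242., 180.]))
 module (array([0.6312538 , 0.25580806], dtype=float32), np.float32(96.39135), np.float32(61.488243), np.float32(0.21138883), array([201., 155.]))
 weight?/sideknob (array([0.5614043 , 0.12798223], dtype=float32), np.float32(100.37899), np.float32(41.8126), np.float32(-0.004048705), array([247., 181.]))
 weight?/sideknob (array([0.6818968 , 0.01397477], dtype=float32), np.float32(43.824818), np.float32(18.926064), np.float32(0.5938958), array([292., 134.]))
 knobtop (array([ 0.43436107, -0.22657001], dtype=float32), np.float32(57.408012), np.float32(21.360989), np.float32(-0.39841068), array([395., 228.]))
 knobtop (array([ 0.5573582 , -0.08163106], dtype=float32), np.float32(57.03368)
[... 1166 characters left out ...]
loat32(45.126907), np.float32(21.22975), np.float32(0.58978045), array([185., 215.]))
 knobtop (array([ 0.56532073, -0.0761879 ], dtype=float32), np.float32(66.9398), np.float32(30.32633), np.float32(0.17463577), array([200., 161.]))
 knobtop (array([ 0.44211346, -0.22027834], dtype=float32), np.float32(57.116703), np.float32(41.697033), np.float32(-0.36225402), array([208., 115.]))
 low (array([0.6904147 , 0.01727382], dtype=float32), np.float32(87.52589), np.float32(53.83893), np.float32(0.58415735), array([185., 222.]))
 low (array([ 0.5645278 , -0.08620965], dtype=float32), np.float32(69.64861), np.float32(50.498466), np.float32(1.5475856), array([202., 178.]))
 disc z 0.0324711752894844
```

View pics/crop1.png

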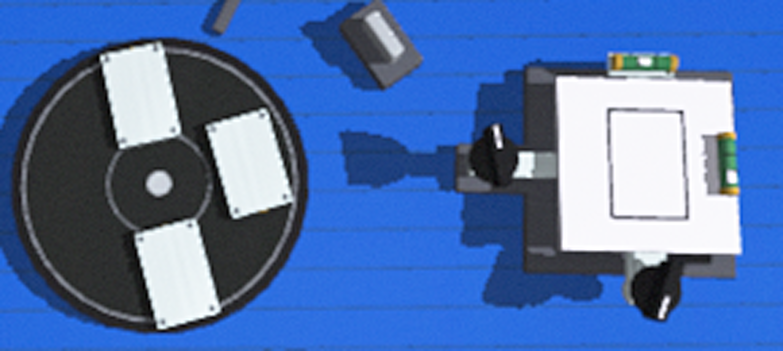

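The crop confirms three bare, single modules on the disc. The plate tilts about 0.094 rad toward +x and 0.023 toward -y, so I need about 2.3 rad anticlockwise on the near knob and 0.55 anticlockwise on the side knob. Next I refine the bar poses.

```bash
cat >> h.py <<'E'
def knobs(c):
    for nm,b in(("near",(.37,.5,-.3,-.15)),("side",(.48,.64,-.15,-.03))):
        p=c["X"][box(c,*b,.100,.135)]
        if len(p)<15: continue
        zt=np.percentile(p[:,2],90); m=box(c,*b,zt-.005,zt+.006)
        for r in rects(c,m,zt,12): print(nm,"top z",zt.round(4),*r)
def outline(c):
    m,n,s,k=plate(c); h=m[2]
    w=box(c,.3,.7,-.4,-.1,.045,.09)&(c["hsv"][...,1]<60)&(c["hsv"][...,2]>130)
    k=max(cv2.findContours(w.astype(np.uint8),cv2.RETR_EXTERNAL,cv2.CHAIN_APPROX_NONE)[0],key=cv2.contourArea)
    f=cv2.fillPoly(np.zeros(w.shape,np.uint8),[k],1); f=cv2.erode(f,np.ones((9,9)))
    d=(f>0)&~((c["hsv"][...,1]<70)&(c["hsv"][...,2]>150))
    for r in rects(c,d,h,200): print("outline",*r)
E
python3 - <<'E'
from h import *
for n in("top","scene"):
    c=load(n,False); knobs(c); outline(c)
print(c["X"][box(c,.37,.5,-.3,-.15,.1,.135)].mean(0))
go(.434,-.227,.2)
E
```

```text
near top z 0.1166 [ 0.434021   -0.22952332] 55.42413 15.005276 -0.36227167 [397. 228.]
side top z 0.1166 [ 0.5586218  -0.08354168] 55.068993 14.408859 0.16842186 [334. 177.]
near top z 0.1179 [ 0.43782306 -0.22817305] 53.98781 19.821672 -0.36225462 [207. 112.]
side top z 0.1177 [ 0.56150806 -0.08229595] 55.390095 17.11993 0.17463565 [200. 158.]
[ 0.43700291 -0.22902173  0.11169148]
shift [ 1.513 -0.947  0.194] twist 0 yaw now 0.423 q6 -0.206
```

```bash
python3 -m handwheel '[[[0.3,-0.2,0,0.1],[0.55,-0.35,0,0.2],[0.75,-0.47,0,0.26],[0.75,-0.47,0,0.26],[0.75,-0.47,0,0.26]]]' 50; python3 -c "
from h import *
go(.4355,-.229,.16,-.36)"
```

```text
time_s: 0.72
eef_pos: [0.3341, -0.3773, 0.2393]
eef_rot: [0.0, 1.0, 0.017, -0.0]
wrist_force: [0.4, -1.3, -0.0]
opening: 0.582
grasp_force: 0.0
shift [ 0.532 -0.724  0.396] twist 0.263 yaw now 0.034 q6 0.455
```

```bash
python3 -m handwheel '[[[0.2,-0.25,0,0.1],[0.4,-0.5,0.1,0.2],[0.532,-0.724,0.3,0.263],[0.532,-0.724,0.396,0.263],[0.532,-0.724,0.396,0.263],[0.532,-0.724,0.396,0.263]]]' 50; python3 -c "
from h import *
go(.4355,-.229,.102,-.36)"
```

```text
time_s: 1.48
eef_pos: [0.4359, -0.2307, 0.161]
eef_rot: [0.0, 0.984, -0.181, 0.0]
wrist_force: [-0.0, -0.2, 0.4]
opening: 0.588
grasp_force: 0.0
shift [-0.005 -0.007  0.295] twist -0.002 yaw now -0.363 q6 1.206
```

```bash
python3 -m handwheel '[[[-0.005,-0.007,0.15,0],[-0.005,-0.007,0.3,0],[-0.005,-0.007,0.305,0],[-0.005,-0.007,0.305,0]]]' 50;  python3 -m handwheel '[[[0,0,0,0],[0,0,0,0],[0,0,0,0],[0,0,0,0],[0,0,0,0],[0,0,0,0]]]' 0
```

```text
time_s: 1.98
eef_pos: [0.436, -0.2287, 0.1007]
eef_rot: [0.001, 0.984, -0.18, 0.001]
wrist_force: [0.2, 0.1, 0.3]
opening: 0.583
grasp_force: 0.0
time_s: 2.72
eef_pos: [0.435, -0.2313, 0.1011]
eef_rot: [0.004, 0.984, -0.18, 0.001]
wrist_force: [-9.8, -13.7, 5.9]
opening: 0.147
grasp_force: 61.8
```

```bash
python3 -m handwheel '[[[0,0.02,0,0],[0,0.02,0,-0.12],[0,0.02,0,-0.24],[0,0.02,0,-0.36],[0,0.02,0,-0.48],[0,0.02,0,-0.6],[0,0.02,0,-0.72],[0,0.02,0,-0.78],[0,0.02,0,-0.78],[0,0.02,0,-0.78]]]';python3 - <<'E'
from h import *
for n in("top","scene"):print(plate(load(n)))
go(0,0,0)
E
```

```text
time_s: 3.98
eef_pos: [0.4348, -0.2321, 0.101]
eef_rot: [0.001, 0.919, 0.393, 0.0]
wrist_force: [-1.1, -0.8, 7.2]
opening: 0.15
grasp_force: 62.2
(array([ 0.53318185, -0.22753568,  0.06528954]), array([ 0.04675762, -0.02207383,  0.99866234]), np.float64(0.001515314924382309), np.int64(2514))
(array([ 0.53478557, -0.22344487,  0.06688443]), array([ 0.04573747, -0.0220747 ,  0.99870956]), np.float64(0.00163356356591998), np.int64(1180))
shift [-0.661 -2.375  0.498] twist 0 yaw now 0.809 q6 0.031
```

```bash
python3 -m handwheel '[[[0,0,0,-0.12],[0,0,0,-0.24],[0,0,0,-0.36],[0,0,0,-0.48],[0,0,0,-0.6],[0,0,0,-0.7],[0,0,0,-0.775],[0,0,0,-0.775],[0,0,0,-0.775]]]';python3 - <<'E'
from h import *
for n in("top","scene"):print(plate(load(n)))
go(0,0,0)
E
```

```text
time_s: 5.2
eef_pos: [0.4351, -0.2321, 0.101]
eef_rot: [0.002, 0.552, 0.834, -0.0]
wrist_force: [0.5, -1.6, 5.4]
opening: 0.153
grasp_force: 62.0
(array([ 0.53729967, -0.22628815,  0.06434836]), array([ 2.34514616e-04, -2.08777199e-02,  9.99782009e-01]), np.float64(0.0015122113742050995), np.int64(2430))
(array([ 0.5345734 , -0.22255582,  0.06596297]), array([-0.00105871, -0.01897905,  0.99981932]), np.float64(0.0016957954262864002), np.int64(1195))
shift [ 1.918 -1.552  0.496] twist 0 yaw now 1.971 q6 -1.132
```

```bash
python3 -m handwheel '[[[0,0,0,0],[0,0,0,0],[0,0,-0.15,0],[0,0,-0.35,0.1],[0,0,-0.35,0.22],[0,0,-0.35,0.34],[0,0,-0.35,0.46],[0,0,-0.35,0.58],[0,0,-0.35,0.6],[0,0,-0.35,0.6]]]' 50;python3 - <<'E'
from h import *
for n in("top","scene"):c=load(n);print(plate(c));knobs(c)
go(.559,-.085,.17,.17)
E
```

```text
time_s: 6.55
eef_pos: [0.4338, -0.2308, 0.169]
eef_rot: [-0.0, 0.859, 0.511, -0.0]
wrist_force: [-0.2, -0.2, 0.9]
opening: 0.583
grasp_force: 0.0
(array([ 0.53344432, -0.22741561,  0.06424343]), array([ 3.17289004e-04, -1.93595801e-02,  9.99812535e-01]), np.float64(0.0015081336399818956), np.int64(2673))
near top z 0.1169 [ 0.43385342 -0.22943051] 55.74389 13.951751 -1.1662579 [396. 228.]
side top z 0.1171 [ 0.5585953  -0.08368321] 55.039284 13.921026 0.16836989 [334. 177.]
(array([ 0.53375924, -0.2237663 ,  0.06592293]), array([-0.00226803, -0.01910885,  0.99981484]), np.float64(0.0017044314970739714), np.int64(1172))
near top z 0.1181 [ 0.4383248 -0.2293518] 56.359467 17.645613 -1.136024 [207. 113.]
side top z 0.118 [ 0.5624388  -0.08304311] 56.6661 14.936627 0.174636 [200. 158.]
shift [ 0.94   0.201 -0.005] twist 0.602 yaw now 1.073 q6 -0.233
```

```bash
python3 -m handwheel '[[[0.25,0.05,0,0.1],[0.5,0.1,0,0.2],[0.75,0.15,0,0.32],[0.94,0.2,0,0.44],[0.94,0.2,0,0.55],[0.94,0.2,0,0.602],[0.94,0.2,0,0.602],[0.94,0.2,0,0.602]]]' 50;python3 - <<'E'
from h import *
go(.5595,-.0855,.1,.17)
E
```

```text
time_s: 7.65
eef_pos: [0.5591, -0.0853, 0.1691]
eef_rot: [-0.0, 0.996, 0.085, -0.0]
wrist_force: [1.3, 0.1, 0.5]
opening: 0.586
grasp_force: 0.0
shift [0.002 0.001 0.345] twist -0.0 yaw now 0.17 q6 1.04
```

```bash
python3 -m handwheel '[[[0,0,0.17,0],[0,0,0.34,0],[0,0,0.345,0],[0,0,0.345,0]]]' 50; python3 -m handwheel '[[[0,0,0,0],[0,0,0,0],[0,0,0,0],[0,0,0,0],[0,0,0,0],[0,0,0,0]]]' 0; python3 -m handwheel '[[[0,0,0,-0.12],[0,0,0,-0.24],[0,0,0,-0.34],[0,0,0,-0.34],[0,0,0,-0.34]]]';python3 - <<'E'
from h import *
for n in("top","scene"):c=load(n);print(plate(c))
go(.5595,-.0855,.1,.17)
E
```

```text
time_s: 8.15
eef_pos: [0.5598, -0.0855, 0.1011]
eef_rot: [0.0, 0.996, 0.084, 0.001]
wrist_force: [-0.2, 0.5, 0.3]
opening: 0.588
grasp_force: 0.0
time_s: 8.9
eef_pos: [0.56, -0.0853, 0.1016]
eef_rot: [0.0, 0.996, 0.084, 0.001]
wrist_force: [-0.6, 1.0, 6.0]
opening: 0.153
grasp_force: 59.4
time_s: 9.52
eef_pos: [0.56, -0.0853, 0.1016]
eef_rot: [0.001, 0.943, 0.333, 0.001]
wrist_force: [-1.4, 1.3, 5.6]
opening: 0.151
grasp_force: 59.5
(array([ 0.51622448, -0.20000434,  0.0641902 ]), array([ 2.44750456e-03, -3.28178495e-05,  9.99997004e-01]), np.float64(0.0016251342688915755), np.int64(647))
(array([ 0.57477703, -0.2368863 ,  0.06551616]), array([0.002956  , 0.00309162, 0.99999085]), np.float64(0.0018062096394918581), np.int64(335))
shift [-0.002 -0.001  0.008] twist 0.339 yaw now 0.678 q6 0.532
```

```bash
python3 -m handwheel '[[[0,0,0,0],[0,0,0,0],[0,0,-0.2,0],[0,0,-0.45,0],[0,0,-0.45,0]]]' 85;python3 -c "
from h import *
go(.45,.1,.19,.26)"
```

```text
time_s: 10.25
eef_pos: [0.562, -0.0862, 0.1949]
eef_rot: [0.003, 0.943, 0.332, 0.003]
wrist_force: [0.3, -0.3, 0.4]
opening: 0.994
grasp_force: 0.0
shift [ 0.148 -1.077  0.017] twist 0.279 yaw now 0.678 q6 0.532
```

```bash
python3 -m handwheel '[[[0,-0.25,0,0.1],[0.05,-0.5,0,0.2],[0.1,-0.75,0,0.279],[0.148,-0.98,0,0.279],[0.148,-1,0,0.279],[0.148,-1,0,0.279]]]';python3 - <<'E'
from h import *
for n in("top","scene"):
    c=load(n);H=c["hsv"];print(n,*plate(c));outline(c)
    m=box(c,.2,.75,.05,.5,.036,.056)&(H[...,1]<70)&(H[...,2]>110)
    for r in rects(c,m,.046): print(" module",*r)
    cv2.imwrite(f"pics/{n}1.png",c["color"][:,:,::-1])
E
```

```text
time_s: 11.0
eef_pos: [0.4567, 0.0891, 0.1897]
eef_rot: [0.0, 0.992, 0.13, -0.0]
wrist_force: [0.2, -0.9, -0.0]
opening: 0.995
grasp_force: 0.0
top [ 0.53209054 -0.22926642  0.06409304] [-3.48379479e-04 -2.99735177e-04  9.99999894e-01] 0.0015728048950245728 2704
 module [0.45253557 0.23832595] 99.619316 39.68558 0.0026767254 [209. 220.]
 module [0.5814634 0.1535238] 60.43539 55.413742 -1.3020289 [240. 172.]
 module [0.6314206  0.25555438] 96.13733 61.639168 0.20351827 [201. 155.]
scene [ 0.53342176 -0.22222179  0.06559488] [-1.59279908e-03  4.51252478e-04  9.99998630e-01] 0.0018233864489766477 1214
 module [0.63347036 0.256932  ] 96.07573 62.687057 0.21449673 [253. 269.]
 module [0.5640278  0.14872816] 96.372246 62.368336 0.27314365 [249. 226.]
 module [0.4569493 0.2204781] 97.181114 62.43432 0.25887382 [294. 222.]
```

View pics/top1.png

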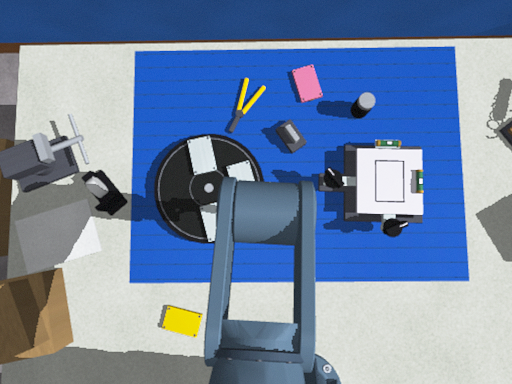

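The picture shows everything in place: modules at (202,155) and (242,175) with one under the arm, and the plate at (390,181) now level. Going for the nearest module.

```bash
cat > h2.py <<'E'
from h import *
def outl(c):
    w=box(c,.44,.66,-.345,-.12,.05,.08)&(c["hsv"][...,1]<60)
    g=cv2.cvtColor(c["color"],cv2.COLOR_RGB2GRAY).astype(np.float32)
    bg=cv2.medianBlur(g.astype(np.uint8),11).astype(np.float32)
    w=cv2.erode(w.astype(np.uint8),np.ones((7,7)))>0
    for r in rects(c,w&(bg-g>12),.065,150): print("outline",*r)
    w=box(c,.44,.66,-.345,-.12,.05,.08)&(c["hsv"][...,1]<60)&(c["hsv"][...,2]>130)
    w=cv2.morphologyEx(w.astype(np.uint8),cv2.MORPH_OPEN,np.ones((9,9)))
    for r in rects(c,w,.065,500): print("plate",*r)
E
python3 - <<'E'
from h2 import *
for n in("top","scene"): outl(load(n,False)) if 0 else outl(load(n))
go(.455,.2185,.1,.26)
E
```

```text
plate [ 0.5490901  -0.23494862] 177.47986 165.85999 -0.033891678 [390. 184.]
plate [ 0.5539852 -0.2323765] 174.89873 169.9081 -0.025616527 [177. 141.]
shift [ 0.155 -0.633  0.45 ] twist -0.002 yaw now 0.258 q6 1.248
```

```bash
python3 -m handwheel '[[[0.05,-0.25,0.1,0],[0.1,-0.5,0.3,0],[0.155,-0.633,0.45,0],[0.155,-0.633,0.45,0],[0.155,-0.633,0.6,0],[0.155,-0.633,0.735,0],[0.155,-0.633,0.735,0],[0.155,-0.633,0.735,0]]]' 85;  python3 -m handwheel '[[[0,0,0,0],[0,0,0,0],[0,0,0,0],[0,0,0,0],[0,0,0,0]]]' 40; python3 -m handwheel '[[[0,0,-0.1,0],[0,0,-0.3,0],[0,0,-0.5,0],[0,0,-0.5,0],[0,0,-0.5,0]]]';python3 -c "
from h import *
go(.555,-.2357,.15,-.031)"
```

```text
time_s: 12.2
eef_pos: [0.4556, 0.219, 0.0444]
eef_rot: [-0.0, 0.992, 0.129, 0.001]
wrist_force: [0.7, 0.3, 0.8]
opening: 0.995
grasp_force: 0.0
time_s: 12.82
eef_pos: [0.4555, 0.2197, 0.0452]
eef_rot: [0.0, 0.992, 0.129, 0.001]
wrist_force: [-3.3, -1.9, 12.1]
opening: 0.694
grasp_force: 61.8
time_s: 13.45
eef_pos: [0.4538, 0.2194, 0.1428]
eef_rot: [0.0, 0.992, 0.129, -0.0]
wrist_force: [-0.1, -0.6, -1.3]
opening: 0.695
grasp_force: 65.0
shift [-0.095  2.329 -0.036] twist 0.194 yaw now 0.259 q6 1.526
```

```bash
python3 -m handwheel '[[[0,0.2,-0.1,0],[0,0.45,-0.13,0.05],[-0.02,0.7,-0.13,0.1],[-0.04,0.95,-0.13,0.194],[-0.04,1,-0.13,0.194],[-0.04,1,-0.13,0.194]]]'
python3 - <<'E'
from h2 import *
go(.555,-.2357,.17,-.031)
for n in("top","scene"):
    c=load(n);H=c["hsv"]
    m=box(c,.2,.75,.05,.5,.036,.056)&(H[...,1]<70)&(H[...,2]>110)
    for r in rects(c,m,.046): print(" module",*r)
    im=c["color"][110:260,310:460] if n=="top" else c["color"][90:200,110:250]
    cv2.imwrite(f"pics/crop2{n}.png",cv2.resize(im[:,:,::-1],None,fx=4,fy=4,interpolation=cv2.INTER_CUBIC))
E
```

```text
time_s: 14.2
eef_pos: [0.497, 0.024, 0.1677]
eef_rot: [-0.0, 1.0, -0.016, -0.001]
wrist_force: [-0.2, -0.0, -0.9]
opening: 0.694
grasp_force: 65.2
shift [ 0.332  1.289 -0.013] twist -0.001 yaw now -0.032 q6 1.412
 module [0.56190556 0.14783563] 95.518974 60.37917 0.27642453 [242. 180.]
 module [0.632079   0.25569025] 97.48184 61.639168 0.20351803 [201. 155.]
 module [0.63333523 0.2570763 ] 96.57739 62.63773 0.21266878 [253. 269.]
 module [0.56418043 0.14877093] 96.05526 62.368343 0.27314365 [245. 226.]
```

View pics/crop2top.png

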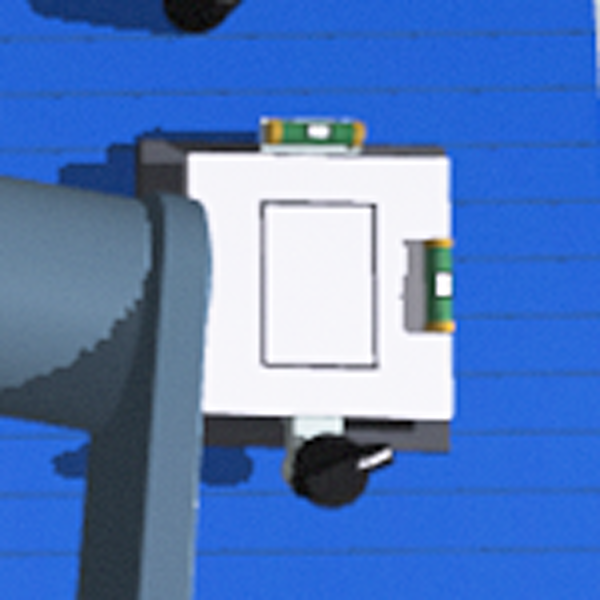

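The crop shows bubbles mid in both tubes and outline corners at (262,203), (376,205), (377,366), (262,365), which gives a full-image centre of about (389.5,180.9).

```bash
python3 - <<'E'
from h2 import *
c=load("top",False)
uv=(np.array([[262,203],[376,205],[377,366],[262,365]])+.5)/4-.5+[310,110]
p=ray(c,uv,.065)[:,:2];print(p,p.mean(0),np.linalg.norm(np.diff(p,axis=0),axis=1))
d=p[0]-p[3]+p[1]-p[2];print(np.arctan2(d[1],d[0]))
E
python3 -m handwheel '[[[0.08,0.25,0,0],[0.16,0.5,0,0],[0.24,0.75,0,0],[0.32,0.98,0,0],[0.332,1,0,0],[0.332,1,0,0]]]';python3 -c "
from h import *
go(.555,-.2357,.0805,-.031)"
```

```text
[[ 0.60822871 -0.20097917]
 [ 0.60610041 -0.27466862]
 [ 0.50124793 -0.27050238]
 [ 0.5025888  -0.19690703]] [ 0.55454146 -0.2357643 ] [0.07372018 0.10493522 0.07360757]
-0.03911862630141392
time_s: 15.05
eef_pos: [0.5577, -0.1764, 0.1684]
eef_rot: [-0.001, 1.0, -0.015, -0.001]
wrist_force: [-0.5, -0.3, -0.3]
opening: 0.692
grasp_force: 65.3
shift [-0.004  0.297  0.439] twist 0.0 yaw now -0.03 q6 1.092
```

```bash
python3 -m handwheel '[[[-0.004,0.2,0,0],[-0.004,0.297,0,0],[-0.004,0.297,0.2,0],[-0.004,0.297,0.38,0],[-0.004,0.297,0.42,0],[-0.004,0.297,0.44,0],[-0.004,0.297,0.45,0],[-0.004,0.297,0.45,0]]]';python3 -c "
from h import *
go(.555,-.2357,.0785,-.031)"
```

```text
time_s: 16.05
eef_pos: [0.5559, -0.2375, 0.0803]
eef_rot: [0.001, 1.0, -0.016, 0.001]
wrist_force: [0.3, -1.2, -1.0]
opening: 0.693
grasp_force: 65.3
shift [-0.005 -0.009  0.009] twist -0.0 yaw now -0.032 q6 1.002
```

```bash
python3 -m handwheel '[[[-0.005,-0.009,0.008,0],[-0.005,-0.009,0.012,0],[-0.005,-0.009,0.012,0],[-0.005,-0.009,0.012,0]]]'; python3 -m handwheel '[[[0,0,0,0],[0,0,0,0],[0,0,-0.05,0],[0,0,-0.2,0],[0,0,-0.4,0],[0,0,-0.5,0],[0,0,-0.5,0]]]' 80;python3 -c "
from h import *
go(.56,.1,.18,.27)"
```

```text
time_s: 16.55
eef_pos: [0.5548, -0.2357, 0.0783]
eef_rot: [0.0, 1.0, -0.016, 0.001]
wrist_force: [-2.1, 0.4, 7.8]
opening: 0.697
grasp_force: 66.3
time_s: 17.42
eef_pos: [0.5552, -0.236, 0.1786]
eef_rot: [0.001, 1.0, -0.016, 0.002]
wrist_force: [-0.7, -0.6, -0.4]
opening: 0.939
grasp_force: 0.0
shift [-0.029 -1.68  -0.011] twist -0.201 yaw now -0.032 q6 1.004
```

```bash
python3 -m handwheel '[[[0,-0.25,0,-0.05],[0,-0.5,0,-0.1],[0,-0.75,0,-0.2],[0,-0.98,0,-0.2],[0,-1,0,-0.2],[0,-1,0,-0.2]]]' 85
cat >> h2.py <<'E'
def look():
  for n in("top","scene"):
    c=load(n);H=c["hsv"];b=(H[...,1]<70)&(H[...,2]>110)
    for r in rects(c,box(c,.2,.78,.05,.5,.036,.056)&b,.046): print(n," module",*r)
    p=c["X"][box(c,.45,.66,-.34,-.13,.07,.15)&b]
    if len(p)>20:
        zt=np.median(p[p[:,2]>np.percentile(p[:,2],60),2])
        for r in rects(c,box(c,.45,.66,-.34,-.13,zt-.006,zt+.008)&b,zt): print(n," pile top",zt.round(4),*r)
    print(n,"plate",plate(c)[1].round(4),plate(c)[3])
  return c
E
python3 - <<'E'
from h2 import *
look();go(.562,.146,.1,.275)
E
```

```text
time_s: 18.18
eef_pos: [0.56, -0.0353, 0.1754]
eef_rot: [-0.0, 0.991, 0.134, -0.001]
wrist_force: [-0.0, -1.2, -0.1]
opening: 0.993
grasp_force: 0.0
top  module [0.5614617  0.14791244] 96.1375 60.815273 0.27465868 [241. 180.]
top  module [0.6319792 0.2559625] 94.90672 61.52124 0.21100605 [201. 155.]
top plate [ 3.9e-03 -1.0e-04  1.0e+00] 974
scene  module [0.6444062  0.25930846] 73.08333 62.555058 0.2091068 [247. 272.]
scene  module [0.55312896 0.14577936] 73.725075 62.301506 0.2771703 [251. 222.]
scene  pile top 0.0809 [ 0.56488395 -0.23314768] 79.85958 64.57565 -0.022574186 [174. 138.]
scene plate [-0.0727  0.0894  0.9933] 537
shift [ 0.25  -0.878  0.38 ] twist -0.005 yaw now 0.267 q6 1.028
```

```bash
python3 -m handwheel '[[[0.08,-0.25,0,0],[0.16,-0.5,0,0],[0.23,-0.75,0.1,0],[0.25,-0.878,0.3,-0.005],[0.25,-0.878,0.45,-0.005],[0.25,-0.878,0.6,-0.005],[0.25,-0.878,0.66,-0.005],[0.25,-0.878,0.66,-0.005],[0.25,-0.878,0.66,-0.005]]]' 85;  python3 -m handwheel '[[[0,0,0,0],[0,0,0,0],[0,0,0,0],[0,0,0,0],[0,0,0,0]]]' 40; python3 -m handwheel '[[[0,0,-0.1,0],[0,0,-0.3,0],[0,0,-0.6,0],[0,0,-0.66,0],[0,0,-0.66,0]]]';python3 -c "
from h import *
go(.555,-.2357,.175,-.031)"
```

```text
time_s: 19.4
eef_pos: [0.5634, 0.1467, 0.046]
eef_rot: [0.0, 0.991, 0.137, 0.001]
wrist_force: [-0.1, 1.1, 0.2]
opening: 0.998
grasp_force: 0.0
time_s: 20.02
eef_pos: [0.5639, 0.1472, 0.0468]
eef_rot: [0.0, 0.99, 0.138, 0.002]
wrist_force: [-0.8, -0.1, 6.7]
opening: 0.691
grasp_force: 62.5
time_s: 20.65
eef_pos: [0.5627, 0.1472, 0.1783]
eef_rot: [0.0, 0.99, 0.138, 0.001]
wrist_force: [0.1, -0.6, -1.8]
opening: 0.685
grasp_force: 64.7
shift [-0.559  1.831  0.016] twist 0.205 yaw now 0.276 q6 1.347
```

```bash
python3 -m handwheel '[[[-0.08,0.25,0,0],[-0.16,0.5,0,0.05],[-0.24,0.75,0,0.1],[-0.3,0.98,0,0.205],[-0.3,1,0,0.205],[-0.3,1,0,0.205]]]';python3 -c "
from h import *
go(.556,-.2357,.175,-.033)"
```

```text
time_s: 21.4
eef_pos: [0.5578, -0.0614, 0.1749]
eef_rot: [-0.001, 1.0, -0.016, -0.002]
wrist_force: [-0.4, 0.3, -1.6]
opening: 0.681
grasp_force: 64.8
shift [ 0.018  0.871 -0.002] twist 0.001 yaw now -0.032 q6 1.281
```

```bash
python3 -m handwheel '[[[0.018,0.25,0,0],[0.018,0.5,0,0],[0.018,0.75,0,0],[0.018,0.871,0,0],[0.018,0.871,0.1,0],[0.018,0.871,0.25,0],[0.018,0.871,0.35,0],[0.018,0.871,0.39,0],[0.018,0.871,0.39,0]]]';python3 - <<'E'
from h import *
go(.556,-.2357,.0935,-.033)
c=load("scene");cv2.imwrite("pics/s3.png",cv2.resize(c["color"][80:230,100:300,::-1],None,fx=4,fy=4))
E
```

```text
time_s: 22.52
eef_pos: [0.557, -0.2351, 0.0982]
eef_rot: [-0.0, 1.0, -0.015, -0.0]
wrist_force: [0.1, -0.9, -1.6]
opening: 0.682
grasp_force: 64.9
shift [-0.005  0.003  0.023] twist 0.001 yaw now -0.031 q6 1.006
```

View pics/s3.png

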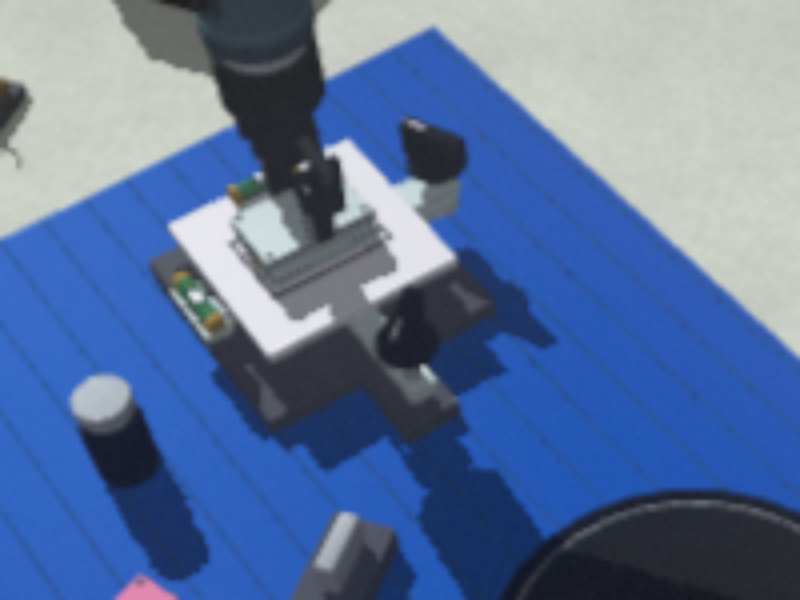

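The picture shows the second module just above the first, aligned with it. I lower it to contact and release.

```bash
python3 -m handwheel '[[[-0.003,0.003,0.01,0],[-0.003,0.003,0.02,0],[-0.003,0.003,0.026,0],[-0.003,0.003,0.026,0]]]'; python3 -m handwheel '[[[0,0,0,0],[0,0,0,0],[0,0,-0.05,0],[0,0,-0.2,0],[0,0,-0.4,0],[0,0,-0.44,0],[0,0,-0.44,0]]]' 80;python3 -c "
from h import *
go(.56,.1,.18,.21)"
```

```text
time_s: 23.08
eef_pos: [0.5565, -0.2367, 0.0939]
eef_rot: [0.0, 1.0, -0.016, 0.0]
wrist_force: [-1.6, 0.1, 1.4]
opening: 0.687
grasp_force: 65.5
time_s: 23.95
eef_pos: [0.5567, -0.2367, 0.1822]
eef_rot: [0.0, 1.0, -0.016, 0.001]
wrist_force: [0.5, -0.1, 0.1]
opening: 0.934
grasp_force: 0.0
shift [-0.037 -1.683  0.01 ] twist -0.161 yaw now -0.032 q6 1.004
```

```bash
python3 -m handwheel '[[[0,-0.25,0,-0.05],[0,-0.5,0,-0.1],[0,-0.75,0,-0.16],[0,-0.98,0,-0.16],[0,-1,0,-0.16],[0,-1,0,-0.16]]]' 85
python3 - <<'E'
from h2 import *
look();go(.6315,.2545,.18,.21)
E
```

```text
time_s: 24.7
eef_pos: [0.5622, -0.0365, 0.1803]
eef_rot: [-0.0, 0.995, 0.104, -0.001]
wrist_force: [0.3, -1.3, -0.2]
opening: 0.992
grasp_force: 0.0
top  module [0.6322825  0.25421506] 94.98594 61.483887 0.20291698 [202. 155.]
top plate [ 3.5e-03 -4.0e-04  1.0e+00] 950
scene  module [0.64471656 0.25770488] 74.62165 62.286453 0.17286253 [247. 271.]
scene  pile top 0.0948 [ 0.56422454 -0.23344888] 86.49464 63.76034 -0.0154953 [173. 135.]
scene plate [-1.6e-03  6.0e-04  1.0e+00] 168
shift [ 0.638 -1.358  0.004] twist -0.002 yaw now 0.207 q6 1.087
```

```bash
python3 -m handwheel '[[[0.12,-0.25,0,0],[0.24,-0.5,0,0],[0.36,-0.75,0,0],[0.48,-0.98,0,0],[0.48,-1,0,0],[0.48,-1,0,0]]]' 85
python3 - <<'E'
from h2 import *
look();go(.6325,.2535,.1,.205)
E
```

```text
time_s: 25.55
eef_pos: [0.6153, 0.1779, 0.1809]
eef_rot: [0.0, 0.995, 0.104, -0.001]
wrist_force: [-0.2, -0.3, -0.0]
opening: 0.991
grasp_force: 0.0
top  module [0.60996306 0.25017035] 61.437576 51.075653 -1.3817716 [203. 164.]
top  pile top 0.0934 [ 0.55523854 -0.2345528 ] 95.98198 60.14312 -0.04615462 [393. 179.]
top plate [-0.      0.0013  1.    ] 1664
scene  module [0.6338403  0.25570908] 96.36873 62.418655 0.1821171 [252. 268.]
scene  pile top 0.0946 [ 0.5589183  -0.23341845] 97.03048 63.896343 -0.015494943 [174. 134.]
scene plate [1.8e-03 3.0e-04 1.0e+00] 359
shift [ 0.162 -0.356  0.406] twist 0.001 yaw now 0.206 q6 1.46
```

```bash
python3 -m handwheel '[[[0.08,-0.2,0,0],[0.158,-0.353,0.1,0.01],[0.158,-0.353,0.3,0.01],[0.158,-0.353,0.5,0.01],[0.158,-0.353,0.69,0.01],[0.158,-0.353,0.69,0.01],[0.158,-0.353,0.69,0.01]]]' 85;  python3 -m handwheel '[[[0,0,0,0],[0,0,0,0],[0,0,0,0],[0,0,0,0],[0,0,0,0]]]' 40; python3 -m handwheel '[[[0,0,-0.1,0],[0,0,-0.3,0],[0,0,-0.6,0],[0,0,-0.7,0],[0,0,-0.7,0]]]';python3 -c "
from h import *
go(.556,-.2357,.185,-.033)"
```

```text
time_s: 26.52
eef_pos: [0.633, 0.2537, 0.0452]
eef_rot: [-0.0, 0.995, 0.096, 0.001]
wrist_force: [0.3, -0.1, 0.5]
opening: 0.998
grasp_force: 0.0
time_s: 27.15
eef_pos: [0.6333, 0.2549, 0.0468]
eef_rot: [-0.0, 0.995, 0.097, 0.002]
wrist_force: [-2.9, -1.8, 7.2]
opening: 0.688
grasp_force: 62.2
time_s: 27.78
eef_pos: [0.6327, 0.2549, 0.1861]
eef_rot: [-0.0, 0.995, 0.097, 0.002]
wrist_force: [0.5, -0.6, -3.1]
opening: 0.686
grasp_force: 64.9
shift [-8.480e-01  2.333e+00  2.000e-03] twist 0.151 yaw now 0.193 q6 1.587
```

```bash
python3 -m handwheel '[[[-0.1,0.25,0,0],[-0.2,0.5,0,0.05],[-0.3,0.75,0,0.1],[-0.36,0.98,0,0.151],[-0.36,1,0,0.151],[-0.36,1,0,0.151]]]';python3 -c "
from h import *
go(.556,-.2357,.185,-.033)"
```

```text
time_s: 28.52
eef_pos: [0.5984, 0.0445, 0.1815]
eef_rot: [-0.0, 1.0, -0.017, -0.002]
wrist_force: [-0.9, 0.3, -2.6]
opening: 0.68
grasp_force: 65.0
shift [-0.164  1.407 -0.018] twist -0.001 yaw now -0.034 q6 1.481
```

```bash
python3 -m handwheel '[[[-0.05,0.25,-0.018,0],[-0.08,0.5,-0.018,0],[-0.12,0.75,-0.018,0],[-0.164,0.98,-0.018,0],[-0.164,1,-0.018,0],[-0.164,1,-0.018,0]]]';python3 -c "
from h import *
go(.556,-.2357,.1085,-.033)"
```

```text
time_s: 29.28
eef_pos: [0.5601, -0.1531, 0.1863]
eef_rot: [-0.001, 1.0, -0.016, -0.0]
wrist_force: [0.2, 0.8, -2.6]
opening: 0.684
grasp_force: 65.2
shift [-0.007  0.414  0.389] twist 0.0 yaw now -0.032 q6 1.131
```

```bash
python3 -m handwheel '[[[-0.01,0.25,0,0],[-0.015,0.414,0,0],[-0.015,0.414,0,0],[-0.015,0.414,0.2,0],[-0.015,0.414,0.32,0],[-0.015,0.414,0.36,0],[-0.015,0.414,0.36,0],[-0.015,0.414,0.36,0]]]';python3 - <<'E'
from h2 import *
go(.556,-.2357,.1075,-.033)
E
```

```text
time_s: 30.28
eef_pos: [0.5553, -0.2369, 0.1165]
eef_rot: [0.001, 1.0, -0.016, 0.001]
wrist_force: [-0.2, -0.6, -2.6]
opening: 0.685
grasp_force: 65.3
shift [ 0.003 -0.006  0.045] twist 0.0 yaw now -0.032 q6 1.003
```

```bash
python3 -m handwheel '[[[0.003,-0.006,0.02,0],[0.003,-0.006,0.035,0],[0.003,-0.006,0.044,0],[0.003,-0.006,0.048,0],[0.003,-0.006,0.048,0]]]'; python3 -m handwheel '[[[0,0,0,0],[0,0,0,0],[0,0,-0.05,0],[0,0,-0.2,0],[0,0,-0.4,0],[0,0,-0.44,0],[0,0,-0.44,0]]]' 80;python3 -m handwheel '[[[0,-0.25,0,-0.1],[0,-0.5,0,-0.2],[0,-0.75,0,-0.32],[0,-0.98,0,-0.41],[0,-1,0,-0.41],[0,-1,0,-0.41]]]' 50; python3 -c "
from h import *
go(.68,.013,.19,.587)"
```

```text
time_s: 30.9
eef_pos: [0.5552, -0.236, 0.1078]
eef_rot: [0.0, 1.0, -0.017, 0.0]
wrist_force: [-5.5, 4.0, 13.0]
opening: 0.684
grasp_force: 68.4
time_s: 31.78
eef_pos: [0.5551, -0.236, 0.1941]
eef_rot: [0.0, 1.0, -0.017, 0.001]
wrist_force: [0.9, 0.0, 0.7]
opening: 0.938
grasp_force: 0.0
time_s: 32.52
eef_pos: [0.5609, -0.0358, 0.1923]
eef_rot: [-0.0, 0.958, 0.287, -0.001]
wrist_force: [0.0, -0.3, 0.1]
opening: 0.583
grasp_force: 0.0
shift [0.632 0.123 0.01 ] twist -0.004 yaw now 0.581 q6 0.715
```

```bash
python3 -m handwheel '[[[0.1,-0.25,0,0],[0.2,-0.5,0,0],[0.3,-0.75,0,0],[0.3,-0.9,0,0],[0.3,-0.9,0,0]]]'
cat >> h2.py <<'E'
def weight(c,b=(.6,.76,-.06,.09),h=.058,s=.003):
    for r in rects(c,box(c,*b,h-s,h+s+.002),h,30): print("  fin",*r)
E
python3 - <<'E'
from h2 import *
look()
for n in("top","scene"):
    c=load(n);weight(c)
    p=c["X"][box(c,.6,.76,-.06,.09,.05,.07)];print(p.mean(0),np.percentile(p[:,2],[5,50,95]))
    cv2.imwrite(f"pics/{n}4.png",c["color"][:,:,::-1])
go(.684,.014,.12,.587)
E
```

```text
time_s: 33.15
eef_pos: [0.5119, 0.1477, 0.1929]
eef_rot: [-0.0, 0.958, 0.287, -0.001]
wrist_force: [0.3, -0.9, -0.5]
opening: 0.586
grasp_force: 0.0
top  pile top 0.1072 [ 0.55375874 -0.2346816 ] 95.682686 59.209873 -0.040540457 [395. 179.]
top plate [-3.e-03  2.e-04  1.e+00] 1557
scene  pile top 0.1088 [ 0.55738    -0.23337701] 96.21718 64.546135 -0.029891133 [175. 131.]
scene plate [-1.550e-02  6.000e-04  9.999e-01] 257
  fin [0.68739325 0.01588789] 47.310772 14.978002 0.61845195 [291. 133.]
[0.68687815 0.0151819  0.05580758] [0.05242029 0.05607088 0.05849296]
  fin [0.6902481  0.01564959] 49.352276 15.921645 0.60057414 [183. 216.]
[0.69091605 0.01630171 0.05601879] [0.05149884 0.05631107 0.0596169 ]
shift [0.352 1.018 0.367] twist -0.005 yaw now 0.579 q6 1.046
```

View pics/top4.png

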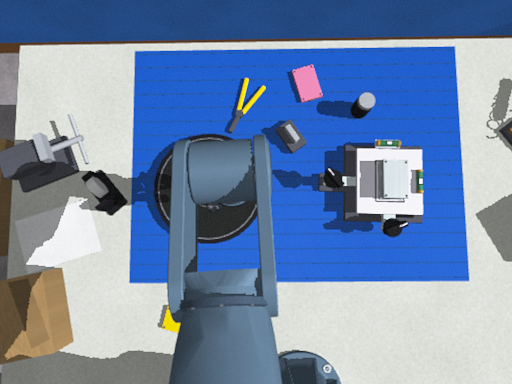

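The picture shows the pile of three inside the outline at (392,180), and the weight untouched at (290,135). Fetching the weight.

```bash
python3 -m handwheel '[[[0.1,0.25,0,0],[0.2,0.5,0,0],[0.3,0.75,0,-0.017],[0.35,0.98,0,-0.017],[0.35,1,0.1,-0.017],[0.35,1,0.1,-0.017]]]' 50; python3 -c "
from h import *
go(.688,.0138,.1,.605)"
```

```text
time_s: 34.1
eef_pos: [0.6793, 0.0176, 0.1702]
eef_rot: [-0.001, 0.955, 0.298, -0.003]
wrist_force: [-0.2, -0.3, -0.3]
opening: 0.589
grasp_force: 0.0
shift [0.026 0.042 0.351] twist -0.0 yaw now 0.605 q6 0.817
```

```bash
python3 -m handwheel '[[[0.026,0.042,0,0],[0.026,0.042,0.25,0],[0.026,0.042,0.45,0],[0.026,0.042,0.6,0],[0.026,0.042,0.65,0],[0.026,0.042,0.65,0],[0.026,0.042,0.65,0]]]'; python3 -m handwheel '[[[0,0,0,0],[0,0,0,0],[0,0,0,0],[0,0,0,0],[0,0,0,0],[0,0,0,0]]]' 0; python3 -m handwheel '[[[0,0,-0.1,0],[0,0,-0.3,0],[0,0,-0.6,0],[0,0,-0.85,0],[0,0,-0.85,0],[0,0,-0.85,0]]]';python3 -c "
from h import *
go(.555,-.236,.21,-.033)"
```

```text
time_s: 34.98
eef_pos: [0.6917, 0.0149, 0.0457]
eef_rot: [0.001, 0.954, 0.299, 0.002]
wrist_force: [0.9, 0.0, -0.2]
opening: 0.584
grasp_force: 0.0
time_s: 35.72
eef_pos: [0.6907, 0.015, 0.0447]
eef_rot: [0.0, 0.954, 0.299, 0.001]
wrist_force: [-2.5, 1.6, 5.4]
opening: 0.168
grasp_force: 60.2
time_s: 36.48
eef_pos: [0.6886, 0.015, 0.211]
eef_rot: [-0.001, 0.954, 0.299, -0.002]
wrist_force: [0.1, -0.1, -8.9]
opening: 0.176
grasp_force: 59.5
shift [-1.265  0.65   0.007] twist 0.427 yaw now 0.607 q6 0.814
```

```bash
python3 -m handwheel '[[[-0.2,0.1,0,0.06],[-0.45,0.2,0,0.15],[-0.65,0.33,0,0.25],[-0.8,0.4,0,0.35],[-0.8,0.4,0,0.427],[-0.8,0.4,0,0.427],[-0.8,0.4,0,0.427]]]';python3 -c "
from h import *
go(.557,-.235,.21,-.033)"
```

```text
time_s: 37.35
eef_pos: [0.6036, -0.1413, 0.2114]
eef_rot: [-0.001, 1.0, -0.015, -0.002]
wrist_force: [0.4, -0.5, -9.1]
opening: 0.176
grasp_force: 59.9
shift [-0.218  0.475  0.007] twist 0.002 yaw now -0.03 q6 1.18
```

```bash
python3 -m handwheel '[[[-0.11,0.24,0,0],[-0.218,0.475,0,0],[-0.218,0.475,0,0],[-0.218,0.475,0.12,0],[-0.218,0.475,0.22,0],[-0.218,0.475,0.25,0],[-0.218,0.475,0.25,0],[-0.218,0.475,0.25,0]]]';python3 - <<'E'
from h2 import *
go(.557,-.235,.1515,-.033)
for n in("top","scene"):
    c=load(n);cv2.imwrite(f"pics/{n}5.png",cv2.resize(c["color"][80:230,100:300,::-1],None,fx=4,fy=4))
E
```

```text
time_s: 38.35
eef_pos: [0.5584, -0.2358, 0.1644]
eef_rot: [0.0, 1.0, -0.016, 0.001]
wrist_force: [-0.3, -0.7, -8.1]
opening: 0.171
grasp_force: 60.8
shift [-0.007 -0.004  0.065] twist 0.0 yaw now -0.033 q6 1.008
```

View pics/scene5.png

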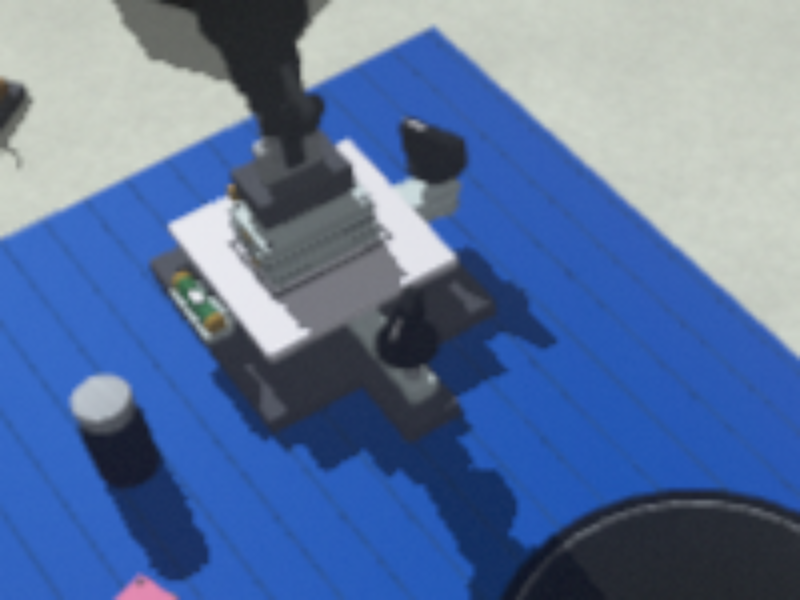

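The weight hangs upright over the square pile, about 13 mm above it. I lower it gently.

```bash
python3 -m handwheel '[[[-0.007,-0.004,0.02,0],[-0.007,-0.004,0.04,0],[-0.007,-0.004,0.055,0],[-0.007,-0.004,0.063,0],[-0.007,-0.004,0.066,0],[-0.007,-0.004,0.066,0],[-0.007,-0.004,0.066,0]]]'
```

```text
time_s: 39.33
eef_pos: [0.5565, -0.2348, 0.1517]
eef_rot: [0.0, 1.0, -0.017, 0.0]
wrist_force: [-4.0, 3.5, 4.8]
opening: 0.168
grasp_force: 62.6
```

Contact: the force went from -8 to +5 N. Release, rise and back off.

```bash
python3 -m handwheel '[[[0,0,0,0],[0,0,0,0],[0,0,0,0],[0,0,-0.1,0],[0,0,-0.3,0],[0,0,-0.5,0],[0,0,-0.5,0]]]' 50;python3 -m handwheel '[[[0,-0.25,0,0],[0,-0.5,0,0],[0,-0.75,0,0],[0,-0.98,0,0],[0,-1,0,0],[0,-1,0,0]]]'; python3 -m handwheel '[[[-0.1,-0.25,0,0],[-0.2,-0.5,0,0],[-0.2,-0.7,0,0],[-0.2,-0.8,0,0],[-0.2,-0.8,0,0]]]'
python3 - <<'E'
from h2 import *
for n in("top","scene"):
    c=load(n);weight(c,(.45,.66,-.34,-.13),.165,.004);print(plate(c)[1:])
    p=c["X"][box(c,.45,.66,-.34,-.13,.155,.18)]; print(p.mean(0))
    H=c["hsv"]
    for z in(.133,): 
        for r in rects(c,box(c,.45,.66,-.34,-.13,z-.005,z+.05),z): print(" block",*r)
    for r in rects(c,box(c,.45,.66,-.34,-.13,.1,.112)&(H[...,2]>110),.107): print(" modules",*r)
    cv2.imwrite(f"pics/{n}6.png",cv2.resize(c["color"][90:240,300:500,::-1] if n=="top" else c["color"][80:230,100:300,::-1],None,fx=4,fy=4))
E
```

```text
time_s: 40.2
eef_pos: [0.5586, -0.2363, 0.2564]
eef_rot: [0.003, 1.0, -0.017, 0.004]
wrist_force: [0.3, -0.4, -0.5]
opening: 0.59
grasp_force: 0.0
time_s: 40.95
eef_pos: [0.5629, -0.035, 0.2504]
eef_rot: [0.0, 1.0, -0.016, -0.0]
wrist_force: [0.2, -0.3, -0.1]
opening: 0.586
grasp_force: 0.0
time_s: 41.58
eef_pos: [0.5286, 0.1261, 0.2503]
eef_rot: [0.0, 1.0, -0.016, -0.0]
wrist_force: [-0.4, -0.5, 0.9]
opening: 0.585
grasp_force: 0.0
  fin [ 0.55330455 -0.23165457] 49.02642 13.791306 -0.04640889 [403. 175.]
(array([0.00108935, 0.00147065, 0.99999833]), np.float64(0.0015706836556352514), np.int64(1564))
[ 0.5534031  -0.23198229  0.16181084]
 block [ 0.55323684 -0.232301  ] 80.07317 47.854214 -0.041817307 [398. 178.]
 modules [ 0.55375415 -0.2347597 ] 95.63546 59.210243 -0.040540695 [391. 178.]
  fin [ 0.556584   -0.23086084] 48.378414 18.438461 -0.0022153854 [172. 117.]
(array([-0.0190993 ,  0.00319368,  0.99981249]), np.float64(0.001729626401049896), np.int64(237))
[ 0.55617853 -0.23233759  0.16190134]
 block [ 0.5562496  -0.23888636] 81.629745 68.394394 0.0048571825 [173. 124.]
```

View pics/top6.png

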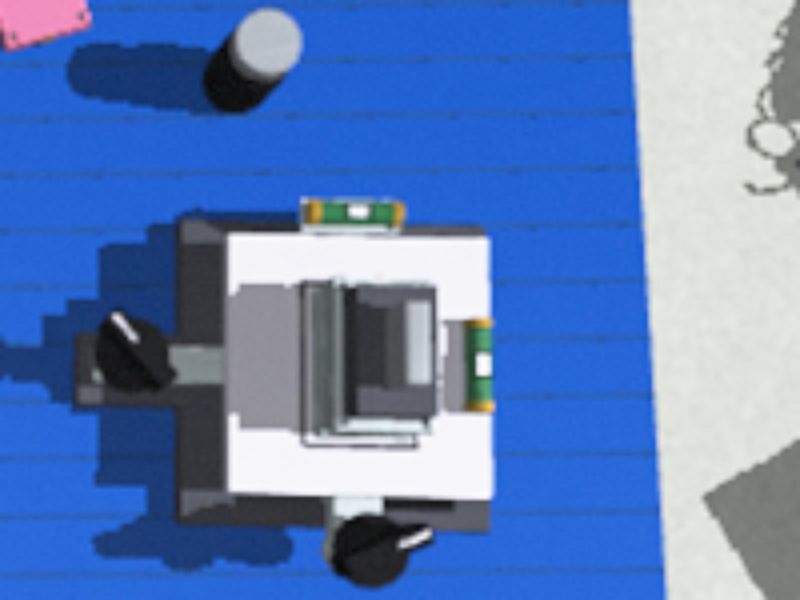

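View pics/scene6.png

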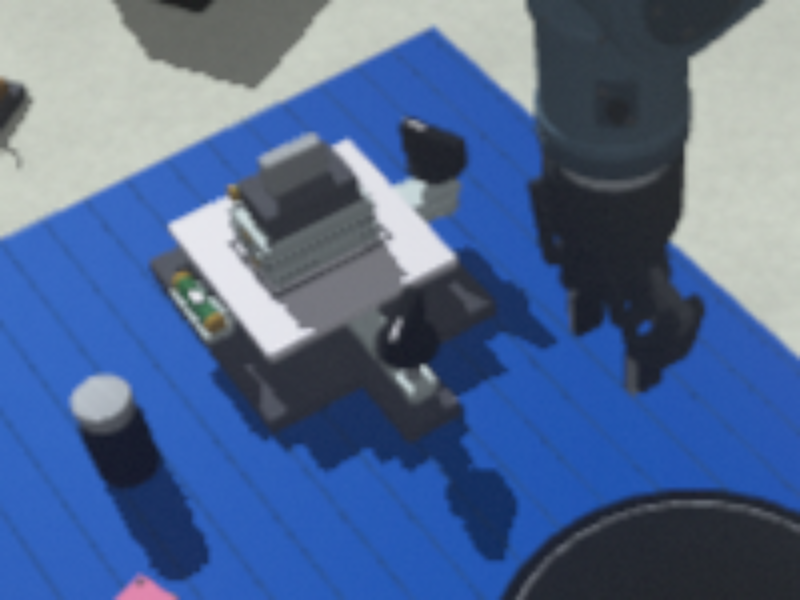

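Both bubbles are mid, the weight is upright on the square pile of three, the turntable is empty and the jar is unmoved.

```bash
python3 -c "
from bench import ctrl
print(ctrl.hand_in())"
```

```text
the job is handed in; nothing more can be done
None
```

I handed the job in at about 42 s: the plate is level, the three modules are stacked square in the outline, and the weight stands centred on top; the hand-in call returned no verdict.

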